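Clamp a straightedge along a plinth's face

ROBOT

A 6-joint arm with a two-finger parallel gripper is mounted at the origin on a cart in front of the work surface, level with it; the furniture and walls round the work are solid. World frame = base frame: x ahead of the robot, y to its left, z up, the work surface at z = 0. Lengths are in m, angles in degrees, forces in N, time in s.
With the tool pointing down it reaches from about 0.375 to 0.9 m from the base axis. Payload 3.1 kg.
Tool frame: the origin (TCP) lies on the centre line of the jaws, within the pads' length; the fingertips stand 8 mm ahead of it and the grasp point (between the pads) lies 11 mm behind it; z points along the fingers, y is the line along which they close (so a half turn about z gives the same grasp; the last joint's range is limited). The gripper opens to 87 mm and grips with 3 to 60 N. Pads are 19 mm wide; open, the fingers measure 117 mm over their backs; the gripper's body (75 mm by 190 mm) begins 51 mm behind the grasp point.
Start: joints at [-81.962, 30.224, 82.088, -0, 67.689, -10.227], TCP at [0.196, -0.593, 0.231] pointing down, gripper open.
Joint ranges: [-176.69, 176.69], [-43.24, 126.21], [12.49, 139.97], [-82, 262], [0, 151.66], [-163.58, 163.58]. Speed limits (degrees/s): [159.86, 159.86, 180, 180, 180, 180].

INTERFACE

Orientations are given as a 3x3 rotation matrix whose columns are the frame's x, y, z axes.
In Python, from rig import * gives the robot as it stands.
- The arm moves only by the tool step_arm, never from a script. Its argument "targets" is a list of rows, each a list of 5 numbers: the opening, from -1 (shut) to 1 (fully open), then the shift along the world's x, y, z normalised to -1 to 1, where 1 is 0.25 m, then the turn about the world's z normalised to -1 to 1, where 1 is 180 degrees. In form: [[fingers, x, y, z, turn], ...]. A call has 1 to 20 rows; each row is the pose to reach, as a shift and turn from the pose commanded when the call began, turning the shorter way round; what a row does not reach only later rows make up. A row lasts 1/10 s, in which the tool goes at most 50 mm and 8.59 degrees, less where a joint would pass 70% of its speed; a pose out of reach is approached as far as the arm can. A call with a number of a shift or a turn outside -1 to 1 is refused whole. A call with a gripper value outside its range is refused whole. The fingers move at their own pace and stop on an object; the grip force is fixed at half the most. Time passes only in rows, so rows that repeat a pose let the fingers close. It gives the time, the measured TCP pose, the force, the opening and the grip force at its end, in the units of the state.
- read_state(): the state, without advancing time (a new reading comes with each control period).
- capture(name): name is "scene" or "top" or "wrist"; returns a dict with "color" (420x560x3 uint8, red, green, blue), "mtx" (3x3 intrinsics, pixels), "k1" (the pictures are not rectified: a ray, as slopes to the right and down, at radius r is drawn at 1 + k1 r^2 times it, then the intrinsics apply), "pose" (4x4, takes a point from camera to world coordinates). Camera axes: x right, y down, z forward; pixel columns grow to the right and rows downward; lengths in m; the calibration is good to about 2 mm. A picture is of the moment at which its call begins. There is no depth.
- hand_in(): hands the job in; it is judged then, once.
The state is a dict: "time_s": time; "joint_positions": joint angles; "qvel": joint speeds; "tau": joint torques, N m; "position": TCP position; "tcp_rot": TCP orientation; "force": force on the tool from outside, world axes, zero at the start; "moment": the same for the moment, N m; "opening": opening from 0.0 (shut) to 1.0 (fully open); "grasp_force": force on a finger pad.
Only numpy, scipy, OpenCV 4.12 (cv2) and the standard library are available. Lean on these libraries where they do the work, as an engineer would, in place of code of your own. Each camera call takes 0.05 s, during which the arm holds its last target. There are 200 camera calls.

TASK

Lay the aluminium straightedge flat on the steel plate, flush against the stone plinth's front face with its free end running out under the raised rubber foot, and let go of it. Then pull the sprung hold-down lever by its ball towards you until its yellow pointer stands at the red line (not hauling it well past), so that the foot clamps the straightedge. Finish while still holding the lever there, with the straightedge still flush, so that I can scribe the line of the face across the plate; leave the other things alone.

Things in the scene. Friction and masses are not known exactly. Their poses are not given: they have to be found in the camera images.
- straightedge: loose aluminium bar, 300 x 32 x 16 mm (long along its x, 32 wide along y, 16 high), 0.3 to 0.5 kg, black end caps; origin at the centre of its underside, z up. It starts flat on the bench, left of the board. Either long side may go against the plinth
- plinth: red-brown stone block bolted to the plate, up to 3 degrees askew on it: 85 mm deep (x, away from the robot), 110 wide (y), 38 high, with a 3 mm panel and two brass dowels on top (53 mm in all). Origin at the middle of the front face's lower edge, at the height of the plate's top; the front face is the plane x = 0 and looks to -x, at the robot
- board: fixed board with a steel plate on it, top 20 mm above the bench, x -100 to 125 and y -155 to 160 mm (x away from the robot, y left, origin on the bench). It carries the plinth (at about y +90 mm) and, right of it, the hold-down: bracket x 26 to 82, y -136 to -74 mm. Between them the plate is clear, with a painted patch of dark marking-out blue
- lever_knob (a point): centre of the black ball, 32 mm across, at the end of the hold-down lever's steel stem (11 mm thick), 165 mm from the pivot; at rest about 206 mm above the bench
- lever_hinge (a point): pivot of the hold-down lever, 48 mm above the bench; the hinge axis is the board's y axis, so the lever swings in the board's x-z plane
- red_line (a point): red line across the rim of the white quadrant on the right of the lever, 78 mm from the pivot. The lever's yellow pointer meets it when the lever leans 0.30 rad from upright towards the robot
- lever (a joint): lever angle, rad: 0 at rest (ball leans 0.30 rad away from the robot), grows as the ball is pulled towards the robot (board -x), 0.60 at the red line, stop at 0.80. Sprung back to 0: about 2 N at the ball at rest, 8 N at the line, 11 N with the foot on the straightedge, which the sprung foot meets at about 0.51 and presses with about 8 N at 0.60
- foot: rubber foot, 19 mm across, on the front arm of the lever; origin at the middle of its underside. At rest it hangs 50 mm above the plate and the arm over it reaches forward to 40 mm in front of the board's x = 0; it comes down on board x -16, y -105 mm, 195 mm right of the plinth's middle
- jar: loose jar with a white lid, 58 mm across and 78 mm high, at the back left of the bench: a bystander; origin under its centre
- tin: loose open dark blue tin of wax, 62 mm across and 23 mm high, on the bench right of the board: a bystander; origin under its centre

How it is judged (in metres and radians):
On the way:
1. the straightedge lies flat on the plate, flush against the plinth's front face, let go of, with the lever still up (x of straightedge in the frame of plinth between -0.0195 and -0.0135 m and angle between the x axis of straightedge and the y axis of plinth, either way round below 0.03 rad and y of straightedge in the frame of plinth between -0.15 and -0.06 m and z of straightedge in the frame of plinth below 0.003 m and angle between straightedge's own z axis and vertical below 0.03 rad and contact force between each of the arm, the fingers and straightedge below 0.2 N and value of joint lever below 0.25 rad), for 0.2 s.
At the end, for the whole second after the job is handed in: Fingers hold the lever within 0.06 rad of the red line (0.54 to 0.66), the foot presses the straightedge (over 2 N), which lies flat, against the plinth's face (middle within 3 mm, 0.03 rad of parallel, overlapping half of the face or more) and untouched by the robot (value of joint lever between 0.54 and 0.66 rad and contact force between the fingers and board above 1 N and contact force between foot and straightedge above 2 N and x of straightedge in the frame of plinth between -0.0195 and -0.0135 m and angle between the x axis of straightedge and the y axis of plinth, either way round below 0.03 rad and y of straightedge in the frame of plinth between -0.15 and -0.06 m and z of straightedge in the frame of plinth below 0.003 m and angle between straightedge's own z axis and vertical below 0.03 rad and linear speed of straightedge below 0.01 m/s and contact force between each of the fingers, the arm and straightedge below 0.2 N); the arm keeps its last pose, push and grip.
It fails at once if the lever is hauled well past the red line (value of joint lever above 0.74 rad).
It fails at once if the jar or the wax tin is disturbed (distance of any of jar, tin from where it was at the start of the episode above 0.03 m or angle between jar's own z axis and vertical above 0.5 rad).
It also fails if it takes over 59 s, if anything falls off the work surface, if the arm or the gripper's body presses on something with over 40 N, if the wrist force passes 120 N, or if a joint passes its speed limit or range.

## Working session

There is one attempt and no reset: what is moved stays moved. The work goes in short steps, Python scripts to look and compute and a tool call to move; the robot and the scene stay as the last step left them, time stands still between calls to the robot, and variables do not carry over. Pictures are saved under pics/ and viewed, at most 10 in all, crops included, and the job is handed in when it is done.

Besides the shell and the picture viewer there is one more tool, called after "Call:" as a command line: name --pt "numbers of a row" for each row, then --argument value for the rest. step_arm: Moves the arm, as the interface text tells. Scaled input: -1 to 1 covers 0.25 m each way for a shift and 180 degrees each way for a turn. Its arguments: {"type":"object","properties":{"targets":{"type":"array","items":{"type":"array","items":{"type":"number"}}}},"required":["targets"]}

```bash
mkdir -p pics; ls
cat > h.py <<'E'
from rig import *
import numpy as np, cv2
def save(c,n): cv2.imwrite(f'pics/{n}.png',c['color'][:,:,::-1])
def ray(c,u,v):
    K=np.array(c['mtx']);p=np.array([(u-K[0,2])/K[0,0],(v-K[1,2])/K[1,1]])
    q=p.copy()
    for _ in range(30): q=p/(1+c['k1']*(q@q))
    T=np.array(c['pose']);d=T[:3,:3]@np.array([q[0],q[1],1]);return T[:3,3],d/np.linalg.norm(d)
def onz(c,u,v,z):
    o,d=ray(c,u,v);return o+d*(z-o[2])/d[2]
def tri(r1,r2):
    (o1,d1),(o2,d2)=r1,r2
    A=np.stack([d1,-d2],1);s=np.linalg.lstsq(A,o2-o1,rcond=None)[0]
    a=o1+s[0]*d1;b=o2+s[1]*d2
    return (a+b)/2,np.linalg.norm(a-b)
def proj(c,P):
    T=np.linalg.inv(np.array(c['pose']));q=T[:3,:3]@np.array(P)+T[:3,3];q=q[:2]/q[2];q=q*(1+c['k1']*(q@q))
    K=np.array(c['mtx']);return np.array([K[0,0]*q[0]+K[0,2],K[1,1]*q[1]+K[1,2]])
E
python3 - <<'E'
from h import *
import pickle
np.set_printoptions(precision=3,suppress=True)
C={n:capture(n) for n in('scene','top','wrist')}
pickle.dump(C,open('c0.pkl','wb'))
for n in C: print(n,C[n]['pose'],C[n]['mtx'],C[n]['k1'])
save(C['scene'],'s0');save(C['top'],'t0')
print(read_state())
E
```

```text
pics
scene [[ 0.48   0.624 -0.616  1.422]
 [ 0.877 -0.345  0.335 -0.453]
 [-0.004 -0.702 -0.713  1.047]
 [ 0.     0.     0.     1.   ]] [[514.167   0.    266.589]
 [  0.    514.167 209.016]
 [  0.      0.      1.   ]] -0.11942758156484806
top [[-0.029 -0.989  0.146  0.455]
 [-1.     0.029  0.003 -0.028]
 [-0.007 -0.146 -0.989  1.24 ]
 [ 0.     0.     0.     1.   ]] [[410.937   0.    280.648]
 [  0.    410.937 210.664]
 [  0.      0.      1.   ]] -0.01193840578013609
wrist [[ 0.313 -0.906 -0.283  0.273]
 [-0.95  -0.3   -0.09  -0.569]
 [-0.003  0.297 -0.955  0.384]
 [ 0.     0.     0.     1.   ]] [[359.619   0.    281.938]
 [  0.    359.619 209.907]
 [  0.      0.      1.   ]] -0.04605489959725906
{'time_s': 0.15, 'joint_positions': array([-81.962,  30.268,  82.14 ,   0.001,  67.69 , -10.227]), 'qvel': array([ 0.07 , -0.099, -0.262,  0.066,  0.114, -0.005]), 'tau': array([  0.001, -44.043, -17.684,   0.063,   0.055,  -0.   ]), 'position': array([ 0.196, -0.593,  0.23 ]), 'tcp_rot': array([[ 0.95 ,  0.313, -0.   ],
       [ 0.313, -0.95 ,  0.002],
       [ 0.   , -0.002, -1.   ]]), 'force': array([ 0.675, -0.606, -0.65 ]), 'moment': array([-0.025,  0.009,  0.006]), 'grasp_force': 0.0, 'opening': 0.9987032560425358}
```

View pics/s0.png

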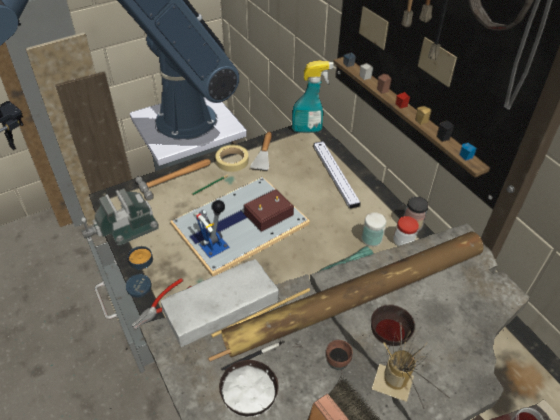

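View pics/t0.png

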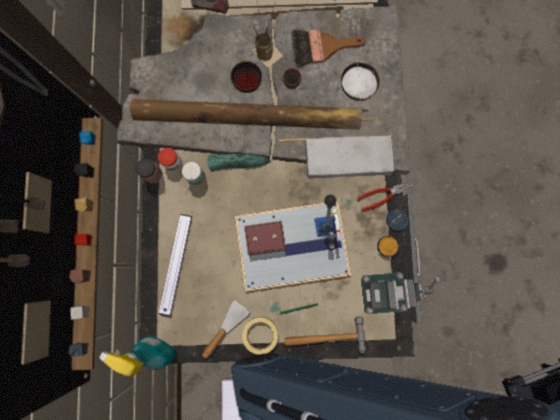

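Scene and top views: the bar is at top px (185,216)–(167,314), plate corners are near (236,212), (340,204), (350,277), (245,290), the plinth is at ~(266,238), and the ball at ~(331,201). The tin is at (388,246) or (398,219), and the jar is at (192,173).

Run:
```python
from h import *
import pickle
np.set_printoptions(precision=4,suppress=True)
C=pickle.load(open('c0.pkl','rb'));t=C['top'];s=C['scene']
for n,p,z in [('barA',(185,216),.016),('barB',(167,314),.016),('plA',(236,212),.02),('plB',(340,204),.02),('plC',(350,277),.02),('plD',(245,290),.02),('plinth',(266,238),.06),('jar',(192,173),.078),('tin',(398,219),.023)]: print(n,onz(t,*p,z))
print('knob',tri(ray(t,330,201),ray(s,218,207)), 'barfar',tri(ray(t,185,217),ray(s,355,204)))
# bar contour
g=t['color'].astype(int); m=(g.min(2)>150)
m=m.astype(np.uint8); m[:, :150]=0;m[:,200:]=0;m[:205]=0;m[325:]=0
c=max(cv2.findContours(m,0,1)[0],key=cv2.contourArea);r=cv2.minAreaRect(c);print(r)
b=cv2.boxPoints(r);print([onz(t,*p,.016) for p in b])
crop=cv2.resize(t['color'][150:350,140:420,::-1],None,fx=2.85,fy=2.85,interpolation=cv2.INTER_CUBIC);cv2.imwrite('pics/t0c.png',crop)
crop=cv2.resize(s['color'][120:290,120:400,::-1],None,fx=2.85,fy=2.85,interpolation=cv2.INTER_CUBIC);cv2.imwrite('pics/s0c.png',crop)
```

```text
barA [0.6276 0.264  0.016 ]
barB [0.3409 0.3153 0.016 ]
plA [0.6346 0.1097 0.02  ]
plB [ 0.6495 -0.2033  0.02  ]
plC [ 0.4323 -0.2219  0.02  ]
plD [0.4036 0.0864 0.02  ]
plinth [0.5506 0.0198 0.06  ]
jar [0.7443 0.2295 0.078 ]
tin [ 0.5987 -0.3734  0.023 ]
knob (array([ 0.6294, -0.1516,  0.201 ]), np.float64(0.0011233624038515064)) barfar (array([0.6264, 0.2674, 0.0061]), np.float64(0.0021910120787876144))
((174.36917114257812, 264.36224365234375), (11.409250259399414, 99.88709259033203), 12.319445610046387)
[array([0.3475, 0.3413, 0.016 ]), array([0.6331, 0.2808, 0.016 ]), array([0.6247, 0.2471, 0.016 ]), array([0.3397, 0.3086, 0.016 ])]
```

View pics/t0c.png

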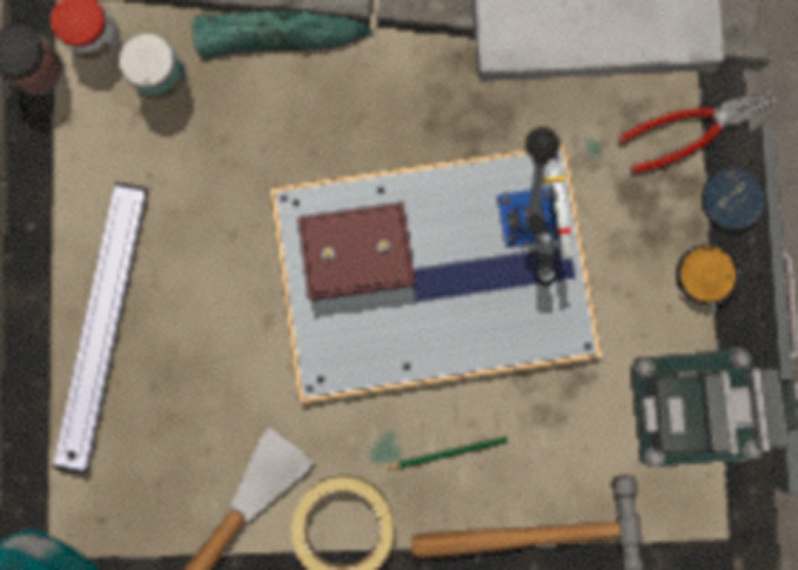

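View pics/s0c.png

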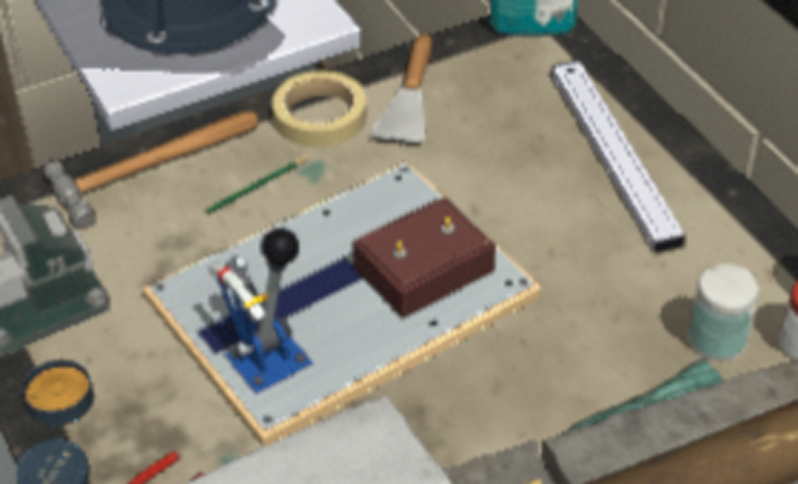

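Call:
step_arm --pt "1 0 0 0.3 0" --pt "1 0 0 0.36 0" --pt "1 0.4 0.97 0.36 0.2" --pt "1 0.4 0.97 0.36 0.2" --pt "1 0.4 0.97 0.36 0.2" --pt "1 0.4 0.97 0.36 0.2" --pt "1 0.4 0.97 0.36 0.2" --pt "1 0.4 0.97 0.36 0.2"

```text
time_s: 0.95
position: [0.2964, -0.3455, 0.3202]
tcp_rot: [[0.581, 0.814, -0.001], [0.814, -0.581, 0.004], [0.003, -0.003, -1.0]]
force: [-0.5, 0.1, -0.2]
opening: 1.002
grasp_force: 0.0
```

Call:
step_arm --pt "1 0.8 1 0 0.2" --pt "1 0.8 1 0 0.2" --pt "1 0.8 1 0 0.2" --pt "1 0.8 1 0 0.2" --pt "1 0.8 1 0 0.2" --pt "1 0.8 1 0 0.2" --pt "1 0.8 1 0 0.2" --pt "1 0.8 1 0 0.2"

```text
time_s: 1.75
position: [0.4976, -0.0993, 0.3203]
tcp_rot: [[-0.009, 1.0, 0.001], [1.0, 0.009, 0.0], [0.0, 0.001, -1.0]]
force: [-0.2, -0.7, -0.4]
opening: 0.995
grasp_force: 0.0
```

Call:
step_arm --pt "1 0 0.55 0 0" --pt "1 0 0.55 0 0" --pt "1 0 0.55 0 0" --pt "1 0 0.55 0 0" --pt "1 0 0.55 0 0" --pt "1 0 0.55 0 0"

```text
time_s: 2.35
position: [0.496, 0.0348, 0.3205]
tcp_rot: [[-0.003, 1.0, -0.0], [1.0, 0.003, -0.001], [-0.001, -0.0, -1.0]]
force: [0.7, -0.1, 0.1]
opening: 0.996
grasp_force: 0.0
```

Run:
```python
from h import *
import pickle
c=capture('wrist');save(c,'w1');pickle.dump(c,open('w1.pkl','wb'))
```

```text
(no output)
```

View pics/w1.png

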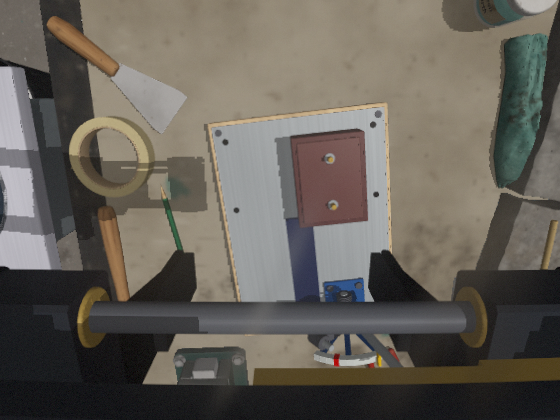

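The plinth top corners are at about (292,137), (364,129), (367,220) and (300,226). The front face is on the left, and the gripper hides the lower half. I'll take a second view, lower and further to -x, then one over the bar.

Call:
step_arm --pt "1 -0.26 0.32 -0.26 0" --pt "1 -0.26 0.32 -0.26 0" --pt "1 -0.26 0.32 -0.26 0" --pt "1 -0.26 0.32 -0.26 0" --pt "1 -0.26 0.32 -0.26 0"

```text
time_s: 2.9
position: [0.4321, 0.1155, 0.2559]
tcp_rot: [[-0.004, 1.0, 0.002], [1.0, 0.004, -0.001], [-0.001, 0.002, -1.0]]
force: [0.4, -0.1, 0.7]
opening: 0.999
grasp_force: 0.0
```

Run:
```python
from h import *
import pickle
c=capture('wrist');save(c,'w2');pickle.dump(c,open('w2.pkl','wb'))
```

Call:
step_arm --pt "1 0.1 0.5 0.1 0" --pt "1 0.1 0.8 0.1 0" --pt "1 0.1 0.8 0.1 0" --pt "1 0.1 0.8 0.1 0" --pt "1 0.1 0.8 0.1 0" --pt "1 0.1 0.8 0.1 0" --pt "1 0.1 0.8 0.1 0"

```text
time_s: 3.65
position: [0.4566, 0.315, 0.2806]
tcp_rot: [[-0.003, 1.0, 0.0], [1.0, 0.003, -0.001], [-0.001, 0.0, -1.0]]
force: [0.1, 0.6, 0.2]
opening: 1.001
grasp_force: 0.0
```

Run:
```python
from h import *
import pickle
c=capture('wrist');save(c,'w3');pickle.dump(c,open('w3.pkl','wb'))
a=cv2.imread('pics/w2.png')[0:300,120:520];b=cv2.resize(cv2.imread('pics/w3.png'),(400,300))
cv2.imwrite('pics/w23.png',np.hstack([a,b]))
```

```text
(no output)
```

View pics/w23.png

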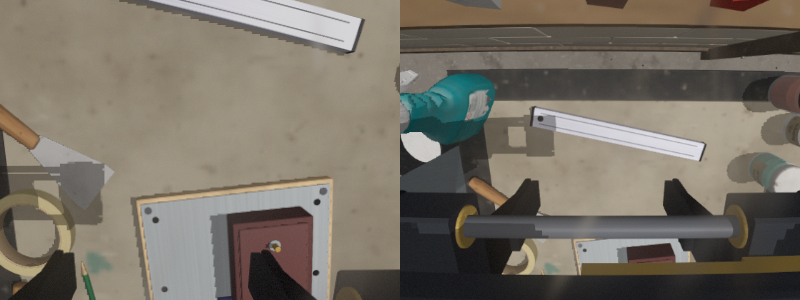

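The left half (w2) shows the plinth with its front face visible at x≈350–357 px, and the bar's end at about (480,30). The right half (w3) shows the whole bar clearly.

```bash
cat > m.py <<'E'
from h import *
import pickle
np.set_printoptions(precision=4,suppress=True)
def brown(c):
    h=cv2.cvtColor(c['color'],cv2.COLOR_RGB2HSV).astype(int)
    m=(((h[...,0]<8)|(h[...,0]>172))&(h[...,1]>80)&(h[...,2]>40)&(h[...,2]<150)).astype(np.uint8)
    m=cv2.morphologyEx(m,cv2.MORPH_OPEN,np.ones((3,3)))
    n,l,s,_=cv2.connectedComponentsWithStats(m);k=1+np.argmax(s[1:,4]);return (l==k).astype(np.uint8),s[k]
def leftedge(m,r0,r1):
    P=[(np.flatnonzero(m[r])[0]-.5,r) for r in range(r0,r1) if m[r].any()]
    vx,vy,x0,y0=cv2.fitLine(np.array(P,np.float32),cv2.DIST_HUBER,0,.01,.01).ravel()
    return lambda r:(x0+vx/vy*(r-y0),r)
def bar(c,z=.016,thr=140,gray=30):
    g=c['color'].astype(int);m=((g.min(2)>thr)&(g.max(2)-g.min(2)<gray)).astype(np.uint8)
    return m
E
python3 - <<'E'
from m import *
W={k:pickle.load(open(f'w{k}.pkl','rb')) for k in(1,2,3)}
for k in(1,2):
    m,s=brown(W[k]);print(k,s)
    x,y,w,h=s[:4];e=leftedge(m,y+12,y+(80 if k==1 else 70))
    a,b=e(y+10),e(y+80);print(a,b)
    for z in(.02,.058):
        A,B=onz(W[k],*a,z),onz(W[k],*b,z);d=A-B;print(z,A,B,'dir deg',np.degrees(np.arctan2(d[1],d[0])))
    c=max(cv2.findContours(m,0,1)[0],key=cv2.contourArea);ap=cv2.approxPolyDP(c,4,True)[:,0];print(ap.tolist())
c=W[3];m=bar(c);n,l,s,ce=cv2.connectedComponentsWithStats(m)
for i in np.argsort(-s[:,4])[1:6]: print(s[i],ce[i])
i=[i for i in range(1,n) if l[int(130/300*420),int(215/400*560)]==i]
if i:
    cc=cv2.findContours((l==i[0]).astype(np.uint8),0,1)[0][0];r=cv2.minAreaRect(cc);b=cv2.boxPoints(r);print(r);B=np.array([onz(c,*p,.016) for p in b]);print(B,B.mean(0),[np.linalg.norm(B[j]-B[j-1]) for j in range(4)])
E
```

```text
1 [335 190  12  11  60]Traceback (most recent call last):
  File "<stdin>", line 5, in <module>
  File "m.py", line 11, in leftedge
    vx,vy,x0,y0=cv2.fitLine(np.array(P,np.float32),cv2.DIST_HUBER,0,.01,.01).ravel()
                ~~~~~~~~~~~^^^^^^^^^^^^^^^^^^^^^^^^^^^^^^^^^^^^^^^^^^^^^^^^^
cv2.error: OpenCV(4.12.0) /io/opencv/modules/imgproc/src/linefit.cpp:618: error: (-215:Assertion failed) npoints2 >= 0 || npoints3 >= 0 in function 'fitLine'
```

```bash
cat > run1.py <<'E'
from m import *
W={k:pickle.load(open(f'w{k}.pkl','rb')) for k in(1,2,3)}
h=cv2.cvtColor(W[1]['color'],cv2.COLOR_RGB2HSV);print(h[170:180,310],h[150,285:300].tolist())
h=cv2.cvtColor(W[2]['color'],cv2.COLOR_RGB2HSV);print(h[235,345:365].tolist())
for k in(1,2):
    m,s=brown(W[k]);print(k,s)
    x,y,w,h=s[:4];e=leftedge(m,y+12,y+(80 if k==1 else 70))
    a,b=e(y+10),e(y+80);print(a,b)
    for z in(.02,.058):
        A,B=onz(W[k],*a,z),onz(W[k],*b,z);d=A-B;print(z,A,B,'dir deg',np.degrees(np.arctan2(d[1],d[0])))
    c=max(cv2.findContours(m,0,1)[0],key=cv2.contourArea);ap=cv2.approxPolyDP(c,4,True)[:,0];print(ap.tolist())
c=W[3];m=bar(c);n,l,s,ce=cv2.connectedComponentsWithStats(m)
i=[l[int(y/300*420),int(x/400*560)] for x,y in((200,130),(210,133),(220,137),(190,128))];print(i)
i=max(i)
cc=cv2.findContours((l==i).astype(np.uint8),0,1)[0][0];r=cv2.minAreaRect(cc);b=cv2.boxPoints(r);print(r);B=np.array([onz(c,*p,.016) for p in b]);print(B,B.mean(0),[np.linalg.norm(B[j]-B[j-1]) for j in range(4)])
E
sed -i 's/(h\[...,0\]<8)|(h\[...,0\]>172)/(h[...,0]<12)|(h[...,0]>165)/; s/h\[...,2\]>40/h[...,2]>25/' m.py; python3 run1.py
```

```text
[[  4  80 109]
 [  2  76 110]
 [  3  87 109]
 [  4  86 110]
 [  4  82 109]
 [  3  82 109]
 [  3  82 109]
 [  3  78 111]
 [  4  83 108]
 [  2  83 110]] [[90, 5, 109], [90, 2, 109], [105, 9, 110], [105, 5, 109], [80, 7, 109], [120, 5, 106], [6, 15, 84], [5, 72, 89], [4, 76, 101], [2, 74, 103], [2, 71, 93], [3, 67, 80], [3, 74, 90], [4, 79, 107], [3, 80, 112]]
[[100, 7, 110], [100, 7, 107], [0, 3, 88], [8, 33, 62], [0, 39, 52], [6, 51, 50], [5, 54, 52], [4, 40, 51], [179, 80, 70], [0, 80, 92], [3, 83, 101], [2, 85, 99], [3, 88, 93], [3, 78, 72], [0, 75, 71], [3, 82, 103], [4, 90, 108], [2, 87, 109], [2, 84, 112], [1, 82, 109]]
1 [335 190  12  11  60]Traceback (most recent call last):
  File "run1.py", line 7, in <module>
    x,y,w,h=s[:4];e=leftedge(m,y+12,y+(80 if k==1 else 70))
                    ~~~~~~~~^^^^^^^^^^^^^^^^^^^^^^^^^^^^^^^
  File "m.py", line 11, in leftedge
    vx,vy,x0,y0=cv2.fitLine(np.array(P,np.float32),cv2.DIST_HUBER,0,.01,.01).ravel()
                ~~~~~~~~~~~^^^^^^^^^^^^^^^^^^^^^^^^^^^^^^^^^^^^^^^^^^^^^^^^^
cv2.error: OpenCV(4.12.0) /io/opencv/modules/imgproc/src/linefit.cpp:618: error: (-215:Assertion failed) npoints2 >= 0 || npoints3 >= 0 in function 'fitLine'
```

```bash
sed -i 's/h\[...,1\]>80/h[...,1]>(32 if s0 is None else s0)/; s/def brown(c)/def brown(c,s0=None)/' m.py; sed -i '3,4d' run1.py; python3 run1.py; sed 's/brown(W\[k\])/brown(W[k],60)/' run1.py|python3 - | head -12
```

```text
1 [ 291  129   77   98 6392]
(np.float64(290.10011706873775), np.int32(139)) (np.float64(297.26806473359466), np.int32(209))
0.02 [0.5049 0.0671 0.02  ] [ 0.5152 -0.0244  0.02  ] dir deg 96.44840142403719
0.058 [0.504  0.0711 0.058 ] [ 0.5135 -0.0127  0.058 ] dir deg 96.44840142403721
[[363, 131], [291, 136], [300, 226], [367, 220]]
2 [ 348  207   85   95 5376]
(np.float64(347.1562464548317), np.int32(217)) (np.float64(351.09108597170984), np.int32(287))
0.02 [0.5061 0.0668 0.02  ] [ 0.5163 -0.0233  0.02  ] dir deg 96.45295857869145
0.058 [0.4987 0.0794 0.058 ] [ 0.5079 -0.002   0.058 ] dir deg 96.45295857869141
[[432, 216], [420, 207], [348, 214], [353, 300], [373, 301], [367, 287], [370, 256], [383, 250], [431, 292]]
[np.int32(8), np.int32(8), np.int32(8), np.int32(8)]
((362.0, 198.5), (113.0, 352.0), 90.0)
[[0.3442 0.3476 0.016 ]
 [0.7577 0.3506 0.016 ]
 [0.7894 0.2052 0.016 ]
 [0.3334 0.2051 0.016 ]] [0.5562 0.2771 0.016 ] [np.float64(0.142988168330946), np.float64(0.4135311604493163), np.float64(0.14883726189899937), np.float64(0.4559933031358729)]
1 [ 291  131   77   95 6007]
(
[... 205 characters left out ...]
144 -0.0153  0.058 ] dir deg 96.44384626850835
[[363, 131], [291, 139], [298, 209], [303, 207], [310, 225], [367, 219]]
2 [ 353  207   80   95 4701]
(np.float64(352.0675269584058), np.int32(217)) (np.float64(354.20990534824114), np.int32(287))
0.02 [0.5117 0.0668 0.02  ] [ 0.5201 -0.0233  0.02  ] dir deg 95.3099496965499
0.058 [0.5038 0.0794 0.058 ] [ 0.5114 -0.002   0.058 ] dir deg 95.30994969654996
[[432, 216], [415, 207], [382, 215], [373, 212], [376, 221], [353, 224], [357, 301], [373, 301], [367, 287], [370, 253], [388, 250], [392, 239], [401, 243], [399, 252], [391, 252], [400, 267], [430, 291]]
[np.int32(8), np.int32(8), np.int32(8), np.int32(8)]
((362.0, 198.5), (113.0, 352.0), 90.0)
```

```bash
cat > run2.py <<'E'
from m import *
W={k:pickle.load(open(f'w{k}.pkl','rb')) for k in(1,2,3)}
L,R=onz(W[1],291,137,.058),onz(W[1],299.5,226,.058);print('face L,R,mid',L,R,(L+R)/2,np.linalg.norm(L-R))
print('tri L',tri(ray(W[1],291,137),ray(W[2],352,216)))
P={}
for k in(2,3):
    g=W[k]['color'].astype(int);v=g.min(2);m=((v>150)).astype(np.uint8);m=cv2.morphologyEx(m,cv2.MORPH_OPEN,np.ones((5,5)))
    n,l,s,ce=cv2.connectedComponentsWithStats(m)
    u=(300,185) if k==3 else (440,22)
    i=l[u[1]-3:u[1]+4,u[0]-3:u[0]+4].max();print(k,i,s[i],g[u[1],u[0]])
    cc=max(cv2.findContours((l==i).astype(np.uint8),0,1)[0],key=cv2.contourArea);r=cv2.minAreaRect(cc);b=cv2.boxPoints(r);print(r,b.tolist())
    B=np.array([onz(W[k],*p,.016) for p in b]);print(B,B.mean(0),[round(np.linalg.norm(B[j]-B[j-1]),4) for j in range(4)])
    ap=cv2.approxPolyDP(cc,5,True)[:,0];print(ap.tolist());P[k]=ap
    E=P[k][np.argsort(-P[k][:,0])[:2]];P[k]=E[np.argsort(E[:,1])]
for j in(0,1): print(tri(ray(W[2],*P[2][j]),ray(W[3],*P[3][j])))
E
python3 run2.py
```

```text
face L,R,mid [0.5051 0.0734 0.058 ] [ 0.5166 -0.0346  0.058 ] [0.5108 0.0194 0.058 ] 0.10865787518734121
tri L (array([0.5069, 0.0723, 0.0362]), np.float64(0.0033861181154333946))
2 1 [ 279    0  201   50 4518] [207 205 207]
((379.70281982421875, 9.203983306884766), (199.8167724609375, 35.12586212158203), 14.10988998413086) [[278.52716064453125, 1.8811321258544922], [287.0902099609375, -32.18498229980469], [480.87847900390625, 16.52683448791504], [472.3154296875, 50.59294891357422]]
[[0.4272 0.2887 0.016 ]
 [0.4354 0.3189 0.016 ]
 [0.6313 0.2789 0.016 ]
 [0.6268 0.2464 0.016 ]] [0.5302 0.2832 0.016 ] [np.float64(0.2041), np.float64(0.0314), np.float64(0.2), np.float64(0.0328)]
[[279, 0], [466, 49], [479, 18], [415, 0]]
3 2 [ 188  151  237   74 5814] [215 213 219]
((304.25616455078125, 188.22100830078125), (242.06851196289062, 26.886619567871094), 11.976131439208984) [[183.0667724609375, 176.25660705566406], [188.6458740234375, 149.95518493652344], [425.445556640625, 200.18540954589844], [419.866455078125, 226.48683166503906]]
[[0.3378 0.3072 0.016 ]
 [0.3467 0.3384 0.016 ]
 [0.6304 0.2786 0.016 ]
 [0.6275 0.2446 0.016 ]] [0.4856 0.2922 0.016 ] [np.float64(0.2964), np.float64(0.0325), np.float64(0.2899), np.float64(0.0342)]
[[188, 153], [188, 161], [217, 161], [220, 184], [418, 224], [424, 207], [418, 199]]
(array([0.623 , 0.2744, 0.0303]), np.float64(0.0012289814862346362))
(array([0.6233, 0.2478, 0.014 ]), np.float64(0.004292274450240648))
```

Call:
step_arm --pt "1 0.12 -0.09 -0.3 0.433" --pt "1 0.12 -0.09 -0.5 0.433" --pt "1 0.12 -0.09 -0.64 0.433" --pt "1 0.12 -0.09 -0.64 0.433" --pt "1 0.12 -0.09 -0.64 0.433" --pt "1 0.12 -0.09 -0.64 0.433" --pt "1 0.12 -0.09 -0.64 0.433" --pt "1 0.12 -0.09 -0.64 0.433" --pt "1 0.12 -0.09 -0.64 0.433" --pt "1 0.12 -0.09 -0.64 0.433" --pt "1 0.12 -0.09 -0.64 0.433" --pt "1 0.12 -0.09 -0.64 0.433"

```text
time_s: 4.9
position: [0.4862, 0.2933, 0.1207]
tcp_rot: [[-0.978, 0.208, 0.0], [0.208, 0.978, -0.0], [-0.0, 0.0, -1.0]]
force: [-0.1, 0.2, -0.6]
opening: 1.002
grasp_force: 0.0
```

Run:
```python
from m import *
c=capture('wrist');save(c,'w4');s=read_state();print(s['position'],s['tcp_rot'],s['force'])
for P in((.4865,.2925,.016),):print(proj(c,P))
```

```text
[0.4861 0.2935 0.1207] [[-0.9784  0.2069  0.0001]
 [ 0.2069  0.9784  0.    ]
 [-0.0001  0.     -1.    ]] [-0.2618 -0.6901  1.1344]
[282.5661 213.4349]
```

View pics/w4.png

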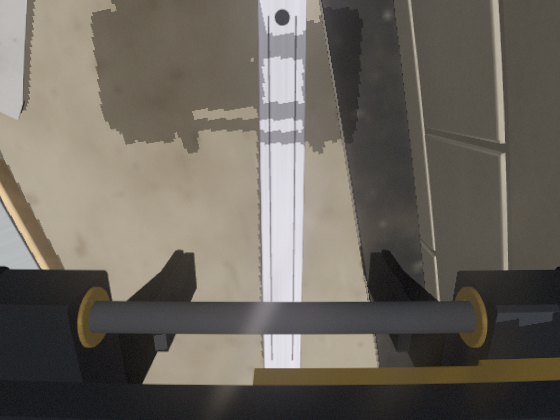

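The bar is centred between the fingers and parallel to the pads. I'll go straight down and grip.

Call:
step_arm --pt "1 0 0 -0.2 0" --pt "1 0 0 -0.35 0" --pt "1 0 0 -0.42 0" --pt "1 0 0 -0.44 0" --pt "1 0 0 -0.44 0" --pt "-1 0 0 -0.44 0" --pt "-1 0 0 -0.44 0" --pt "-1 0 0 -0.44 0" --pt "-1 0 0 -0.44 0" --pt "-1 0 0 -0.44 0" --pt "-1 0 0 -0.44 0" --pt "-1 0 0 -0.44 0" --pt "-1 0 0 -0.44 0"

```text
time_s: 6.25
position: [0.4858, 0.2939, 0.0105]
tcp_rot: [[-0.979, 0.204, -0.0], [0.204, 0.979, -0.0], [0.0, -0.0, -1.0]]
force: [0.0, -0.2, -0.0]
opening: 0.363
grasp_force: 30.0
```

Call:
step_arm --pt "-1 0 0 0.1 0" --pt "-1 0 0 0.3 0" --pt "-1 0 -0.1 0.45 0" --pt "-1 0 -0.2 0.45 0" --pt "-1 0 -0.2 0.45 0"

```text
time_s: 6.75
position: [0.4853, 0.2416, 0.1236]
tcp_rot: [[-0.978, 0.206, -0.001], [0.206, 0.978, -0.001], [0.001, -0.001, -1.0]]
force: [-0.9, 0.1, -5.1]
opening: 0.365
grasp_force: 30.0
```

The bar is held: the opening matches 32 mm and the load is about 4.5 N. I'll carry it to a standoff in front of the plinth, turning it parallel to the face.

Call:
step_arm --pt "-1 -0.2 -0.1 0 -0.04" --pt "-1 -0.2 -0.25 0 -0.08" --pt "-1 -0.2 -0.4 0 -0.12" --pt "-1 -0.2 -0.55 0 -0.16" --pt "-1 -0.2 -0.65 0 -0.2" --pt "-1 -0.2 -0.75 0 -0.24" --pt "-1 -0.2 -0.8 0 -0.28" --pt "-1 -0.2 -0.8 0 -0.32" --pt "-1 -0.2 -0.8 0 -0.36" --pt "-1 -0.2 -0.8 0 -0.398" --pt "-1 -0.2 -0.8 0 -0.398" --pt "-1 -0.2 -0.8 0 -0.398"

```text
time_s: 7.95
position: [0.4354, 0.0444, 0.1225]
tcp_rot: [[-0.117, 0.993, -0.002], [0.993, 0.117, 0.0], [0.001, -0.002, -1.0]]
force: [-0.9, 0.1, -3.6]
opening: 0.366
grasp_force: 30.0
```

Call:
step_arm --pt "-1 0 -0.15 0 0" --pt "-1 0 -0.3 0 0" --pt "-1 0 -0.45 0 0" --pt "-1 0 -0.5 0 0" --pt "-1 0 -0.504 0 0" --pt "-1 0 -0.504 0 0"

```text
time_s: 8.55
position: [0.4352, -0.0812, 0.1228]
tcp_rot: [[-0.114, 0.993, -0.002], [0.993, 0.114, 0.001], [0.001, -0.001, -1.0]]
force: [-0.2, 0.9, -4.8]
opening: 0.362
grasp_force: 30.0
```

Run:
```python
from m import *
c=capture('wrist');t=capture('top');s=capture('scene');pickle.dump((c,t,s),open('w5.pkl','wb'));st=read_state();print(st['position'],st['tcp_rot'],st['force'])
a=cv2.resize(c['color'],(400,300));b=cv2.resize(s['color'][140:290,150:350],(400,300),interpolation=cv2.INTER_CUBIC)
cv2.imwrite('pics/w5.png',np.hstack([a,b])[:,:,::-1])
```

```text
[ 0.4353 -0.0805  0.1229] [[-0.1163  0.9932 -0.0012]
 [ 0.9932  0.1163  0.0008]
 [ 0.001  -0.0011 -1.    ]] [-1.3525 -0.2411 -3.6445]
```

View pics/w5.png

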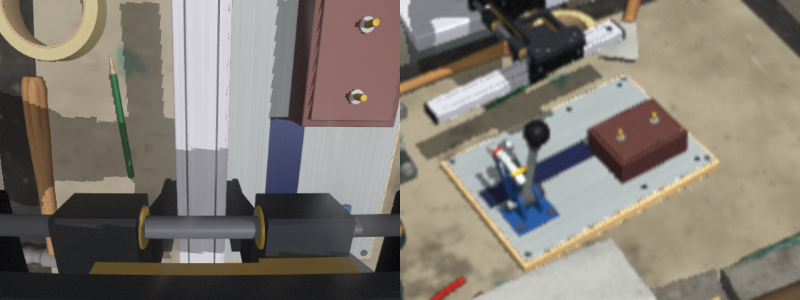

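The bar is held parallel, about 75 mm in front of the face, and the plinth's front edge is visible at the right of the wrist view. I'll measure the face line again from here.

Run:
```python
from m import *
c,t,s=pickle.load(open('w5.pkl','rb'))
m,st=brown(c);print(st);x,y,w,h=st[:4]
e=leftedge(m,10,150)
a,b=e(10),e(150);A,B=onz(c,*a,.02),onz(c,*b,.02);d=A-B;print(a,b,A,B,np.degrees(np.arctan2(d[1],d[0])))
cc=max(cv2.findContours(m,0,1)[0],key=cv2.contourArea);ap=cv2.approxPolyDP(cc,3,True)[:,0];print(ap.tolist())
for p in ap:print(p,onz(c,*map(float,p),.02),onz(c,*map(float,p),.058))
# bar right edge (z top = .1229-.0105+.016)
g=c['color'].astype(int)
for r in(20,100,180):
    row=g[r].min(1);k=np.flatnonzero(row[200:340]>150)+200;print(r,k[0],k[-1],onz(c,k[0],r,.1284),onz(c,k[-1],r,.1284))
```

```text
[  404     0   156   178 25198]
(np.float32(417.56082), 10) (np.float32(405.14502), 150) [0.5058 0.0653 0.02  ] [ 0.5162 -0.0254  0.02  ] 96.56313745442789
[[419, 0], [404, 165], [423, 176], [549, 177], [559, 136], [559, 0]]
[419   0] [0.5055 0.0712 0.02  ] [0.4936 0.0605 0.058 ]
[404 165] [ 0.5176 -0.0361  0.02  ] [ 0.504 -0.031  0.058]
[423 176] [ 0.5333 -0.0424  0.02  ] [ 0.5173 -0.0363  0.058 ]
[549 177] [ 0.6288 -0.0316  0.02  ] [ 0.5987 -0.0271  0.058 ]
[559 136] [ 0.6265 -0.0014  0.02  ] [ 0.5968 -0.0014  0.058 ]
[559   0] [0.5987 0.0849 0.02  ] [0.5731 0.0722 0.058 ]
20 239 339 [0.4054 0.0257 0.1284] [0.4429 0.03   0.1284]
100 243 339 [ 0.4095 -0.0032  0.1284] [0.4474 0.0012 0.1284]
180 245 339 [ 0.413  -0.0355  0.1284] [ 0.4525 -0.0309  0.1284]
```

Call:
step_arm --pt "-1 0 0 -0.15 0" --pt "-1 0 0 -0.3 0" --pt "-1 0 0 -0.35 0" --pt "-1 0 0 -0.35 0" --pt "-1 0.1 0.004 -0.35 0" --pt "-1 0.2 0.008 -0.35 0" --pt "-1 0.26 0.01 -0.35 0" --pt "-1 0.268 0.012 -0.36 0" --pt "-1 0.268 0.012 -0.366 0" --pt "-1 0.268 0.012 -0.368 0" --pt "-1 0.268 0.012 -0.368 0"

```text
time_s: 9.8
position: [0.5017, -0.0786, 0.031]
tcp_rot: [[-0.114, 0.993, -0.001], [0.993, 0.114, 0.001], [0.001, -0.001, -1.0]]
force: [-1.0, -0.3, -4.5]
opening: 0.362
grasp_force: 30.0
```

Call:
step_arm --pt "-1 0.008 0 0 0" --pt "-1 0.012 0 0 0" --pt "-1 0.016 0.001 0 0" --pt "-1 0.016 0.001 0 0"

```text
time_s: 10.2
position: [0.5064, -0.0788, 0.031]
tcp_rot: [[-0.115, 0.993, -0.001], [0.993, 0.115, 0.0], [0.0, -0.001, -1.0]]
force: [-1.0, -0.9, -4.0]
opening: 0.361
grasp_force: 30.0
```

Call:
step_arm --pt "-1 0.003 0 0 0" --pt "-1 0.006 0.001 0 0" --pt "-1 0.006 0.001 0 0"

```text
time_s: 10.5
position: [0.5065, -0.0783, 0.0308]
tcp_rot: [[-0.116, 0.993, -0.004], [0.993, 0.116, 0.0], [0.001, -0.004, -1.0]]
force: [-4.4, -3.1, -3.3]
opening: 0.367
grasp_force: 30.0
```

Run:
```python
from m import *
c=capture('wrist');pickle.dump(c,open('w6.pkl','wb'));st=read_state();print(st['position'],st['force'],st['moment'])
save(c,'w6')
```

```text
[ 0.5065 -0.0783  0.0308] [-4.9896 -2.4918 -3.0255] [-0.5374  0.7098  0.2058]
```

View pics/w6.png

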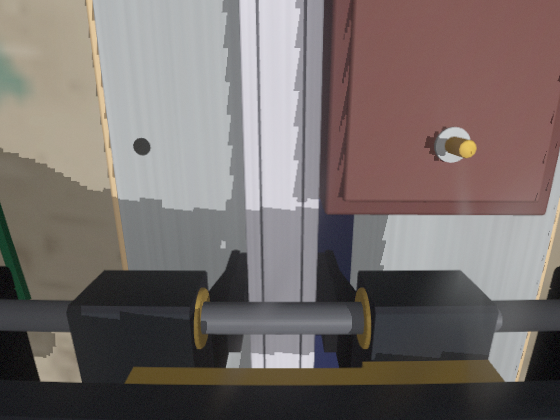

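It is in contact with the face at x=0.5065, as predicted, with about 5 N of push. I'll lower the last bit onto the plate and release.

Call:
step_arm --pt "-1 0 0 -0.003 0" --pt "-1 0 0 -0.005 0" --pt "-1 0 0 -0.005 0"

```text
time_s: 10.85
position: [0.5065, -0.0782, 0.0305]
tcp_rot: [[-0.116, 0.993, -0.004], [0.993, 0.116, 0.0], [0.001, -0.004, -1.0]]
force: [-7.1, -1.9, 4.9]
opening: 0.366
grasp_force: 30.0
```

Call:
step_arm --pt "0.1 0 0 0 0" --pt "0.1 0 0 0 0" --pt "0.1 0 0 0 0" --pt "0.1 0 0 0 0"

```text
time_s: 11.25
position: [0.5095, -0.0787, 0.03]
tcp_rot: [[-0.114, 0.993, 0.002], [0.993, 0.114, -0.001], [-0.001, 0.002, -1.0]]
force: [-0.7, 0.5, -0.1]
opening: 0.535
grasp_force: 0.0
```

```bash
cat > chk.py <<'E'
from m import *
c=capture('wrist');s=capture('scene');pickle.dump((c,s),open('w7.pkl','wb'));st=read_state();print(st['position'],st['force'],st['opening'])
g=c['color'].astype(int)
for e0,e1 in((10,110),(120,200)):
    P=[];Q=[]
    for r in range(e0,e1,4):
        k=np.flatnonzero(g[r,215:345].min(1)>(150 if e0<50 else 110))+215
        h=cv2.cvtColor(c['color'][r:r+1],cv2.COLOR_RGB2HSV)[0].astype(int)
        b=np.flatnonzero(((h[:,0]<12)|(h[:,0]>165))&(h[:,1]>50)&(np.arange(560)>290));P.append((b[0],r))
    P=np.array(P);print(P[::6].tolist())
save(c,'w7')
E
python3 chk.py
```

```text
[ 0.509  -0.0785  0.0299] [ 0.2016 -0.1406 -0.1941] 0.5478066429618872
[[318, 10], [323, 34], [322, 58], [321, 82], [321, 106]]
[[320, 120], [319, 144], [319, 168], [319, 192]]
```

Call:
step_arm --pt "0.1 0 0 0.1 0" --pt "0.1 0 0 0.3 0" --pt "0.1 0 0 0.5 0" --pt "0.1 0 0 0.7 0" --pt "0.1 0 0 0.88 0" --pt "0.1 -0.2 0.1 0.92 0" --pt "0.1 -0.2 0.1 0.92 0" --pt "0.1 -0.2 0.1 0.92 0"

```text
time_s: 12.15
position: [0.4569, -0.0525, 0.2602]
tcp_rot: [[-0.115, 0.993, 0.0], [0.993, 0.115, 0.0], [0.0, 0.0, -1.0]]
force: [0.4, 0.7, -1.1]
opening: 0.543
grasp_force: 0.0
```

```bash
python3 chk.py
python3 - <<'E'
from h import *
import pickle
c,s=pickle.load(open('w7.pkl','rb'))
a=cv2.resize(c['color'],(400,300));b=cv2.resize(s['color'][140:290,150:350],(400,300),interpolation=cv2.INTER_CUBIC)
cv2.imwrite('pics/w7b.png',np.hstack([a,b])[:,:,::-1])
E
```

```text
[ 0.459  -0.0537  0.2596] [ 0.8524 -0.1714 -0.253 ] 0.5523398118319726Traceback (most recent call last):
  File "chk.py", line 9, in <module>
    b=np.flatnonzero(((h[:,0]<12)|(h[:,0]>165))&(h[:,1]>50)&(np.arange(560)>290));P.append((b[0],r))
                                                                                            ~^^^
IndexError: index 0 is out of bounds for axis 0 with size 0
```

View pics/w7b.png

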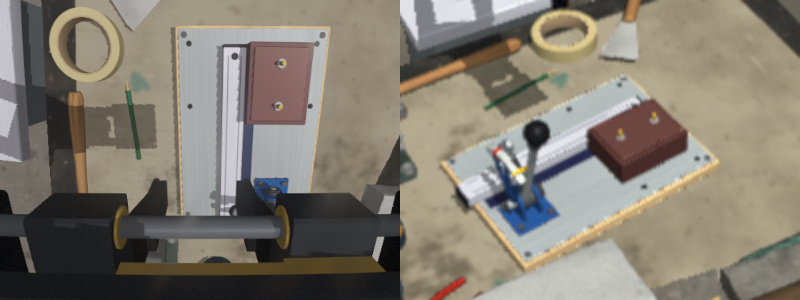

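The bar lies under the foot and looks flush. I'll measure its edge lines and the ball. The ball is at about (536,132) in the scene crop, which is (218,206) px in the full picture.

```bash
cat > ball.py <<'E'
from m import *
def knob(t,s):
    out=[]
    for c,(x0,x1,y0,y1) in((t,(300,360,185,285)),(s,(185,240,185,260))):
        g=c['color'][y0:y1,x0:x1].max(2);m=(g<55).astype(np.uint8)
        d=cv2.distanceTransform(m,cv2.DIST_L2,5);_,r,_,p=cv2.minMaxLoc(d)
        yy,xx=np.nonzero(d>r-1.2);out.append((xx.mean()+x0,yy.mean()+y0));print('ball px',out[-1],r)
    return tri(ray(t,*out[0]),ray(s,*out[1]))
E
python3 - <<'E'
from ball import *
c,s=pickle.load(open('w7.pkl','rb'));g=c['color'].astype(int)
P=[]
for r in range(80,255,5):
    k=np.flatnonzero(g[r,300:350].min(1)>190)+300
    if len(k)>3:P.append((k[0]-.5,r,k[-1]+.5))
P=np.array(P);print(P[::6])
f=np.array([onz(c,p[0],p[1],.036) for p in P]);q=np.array([onz(c,p[2],p[1],.036) for p in P])
for a in(f,q):
    vx,vy,x0,y0=cv2.fitLine(a[:,:2].astype(np.float32),cv2.DIST_HUBER,0,.001,.01).ravel();
    ang=np.degrees(np.arctan(vy/vx))%180
    n=np.array([np.cos(np.radians(6.5)),np.sin(np.radians(6.5))]);print(ang,'dist from face',(a[:,:2]-[.5114,.0186])@n)
t=capture('top');s=capture('scene');save(t,'t8');save(s,'s8')
print(knob(t,s))
C=pickle.load(open('c0.pkl','rb'));print('start',knob(C['top'],C['scene']))
E
```

```text
[[312.5  80.  323.5]
 [312.5 110.  331.5]
 [312.5 140.  330.5]
 [311.5 170.  331.5]
 [310.5 200.  338.5]
 [310.5 230.  336.5]]
96.90891 dist from face [-0.0332 -0.0331 -0.033  -0.0328 -0.0327 -0.0326 -0.0325 -0.0324 -0.0322
 -0.0321 -0.032  -0.0319 -0.0317 -0.0326 -0.0325 -0.0324 -0.0322 -0.0321
 -0.032  -0.0318 -0.0317 -0.0316 -0.0314 -0.0324 -0.0322 -0.0321 -0.0319
 -0.0318 -0.0316 -0.0315 -0.0313 -0.0312 -0.0321 -0.032  -0.0318]
100.91588 dist from face [-0.0222 -0.011  -0.0119 -0.0127 -0.0115 -0.0123 -0.0131 -0.0109 -0.0117
 -0.0125 -0.0113 -0.0121 -0.013  -0.0117 -0.0125 -0.0113 -0.0121 -0.013
 -0.0106 -0.0018 -0.0015 -0.0024 -0.0021 -0.0018 -0.0016 -0.0013 -0.0021
 -0.0018 -0.0016 -0.0035 -0.0021 -0.0018 -0.0015 -0.0012 -0.0021]
ball px (np.float64(329.3235294117647), np.float64(211.5)) 2.799999952316284
ball px (np.float64(217.05882352941177), np.float64(208.1764705882353)) 3.59689998626709
(array([ 0.607 , -0.1489,  0.1758]), np.float64(0.006954396514764806))
ball px (np.float64(329.25), np.float64(219.71153846153845)) 3.196899890899658
ball px (np.float64(213.0), np.float64(215.24)) 3.59689998626709
start (array([ 0.5895, -0.1533,  0.1378]), np.float64(0.0042704272087375275))
```

The bar measures flush: the front edge is 32 mm from the face and the angle error is about 0.4°. The ball mask failed, so I'll look from the wrist camera with the gripper turned for the ball grasp.

Call:
step_arm --pt "1 0 0 0.16 -0.04" --pt "1 0.1 -0.1 0.16 -0.09" --pt "1 0.2 -0.2 0.16 -0.135" --pt "1 0.284 -0.3 0.16 -0.18" --pt "1 0.284 -0.385 0.16 -0.225" --pt "1 0.284 -0.385 0.16 -0.27" --pt "1 0.284 -0.385 0.16 -0.315" --pt "1 0.284 -0.385 0.16 -0.36" --pt "1 0.284 -0.385 0.16 -0.405" --pt "1 0.284 -0.385 0.16 -0.45" --pt "1 0.284 -0.385 0.16 -0.5" --pt "1 0.284 -0.385 0.16 -0.5" --pt "1 0.284 -0.385 0.16 -0.5"

```text
time_s: 13.65
position: [0.5298, -0.1501, 0.299]
tcp_rot: [[0.993, 0.117, -0.001], [0.117, -0.993, 0.001], [-0.001, -0.001, -1.0]]
force: [-0.0, 1.0, -0.7]
opening: 1.005
grasp_force: 0.0
```

Run:
```python
from h import *
import pickle
c=capture('wrist');pickle.dump(c,open('w8.pkl','wb'))
```

Call:
step_arm --pt "1 -0.1 0.15 0 0" --pt "1 -0.15 0.28 0 0" --pt "1 -0.16 0.28 0 0" --pt "1 -0.16 0.28 0 0"

```text
time_s: 14.1
position: [0.4894, -0.0794, 0.3]
tcp_rot: [[0.993, 0.117, 0.001], [0.117, -0.993, -0.001], [0.001, 0.001, -1.0]]
force: [-0.7, -1.0, 1.3]
opening: 1.004
grasp_force: 0.0
```

Run:
```python
from h import *
import pickle
c=capture('wrist');pickle.dump(c,open('w9.pkl','wb'));b=pickle.load(open('w8.pkl','rb'))
st=read_state();print(st['position'],st['tcp_rot'])
cv2.imwrite('pics/w89.png',np.hstack([b['color'][:300,80:480],c['color'][:300,80:480]])[:,:,::-1])
```

```text
[ 0.49007385 -0.08019124  0.30007056] [[ 9.93276980e-01  1.15755086e-01  1.26555967e-03]
 [ 1.15756346e-01 -9.93277163e-01 -9.72084043e-04]
 [ 1.14452784e-03  1.11204526e-03 -9.99998727e-01]]
```

View pics/w89.png

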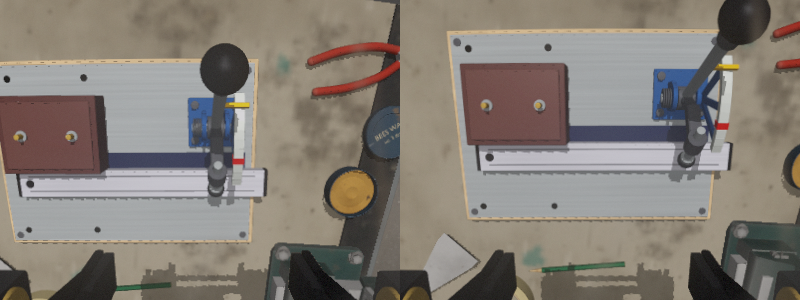

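In w8 the ball is at full-picture px (304,69), radius about 24. In w9 it is at (424,16). The pointer is yellow and the red line is on the quadrant beside it.

Run:
```python
from m import *
a=pickle.load(open('w8.pkl','rb'));b=pickle.load(open('w9.pkl','rb'))
C=[]
for c,p in((a,(304,69)),(b,(424,16))):
    g=c['color'].max(2);m=(g<60).astype(np.uint8);m=cv2.morphologyEx(m,cv2.MORPH_OPEN,cv2.getStructuringElement(2,(21,21)))
    y0=max(p[1]-40,0);sub=m[y0:p[1]+45,p[0]-45:p[0]+45]
    cc=max(cv2.findContours(sub,0,1)[0],key=cv2.contourArea)[:,0]+[p[0]-45,y0]
    cc=cc[cc[:,1]>1]
    (A,B,D),*_=np.linalg.lstsq(np.c_[cc,np.ones(len(cc))],-(cc**2).sum(1),rcond=None)
    C.append((-A/2,-B/2));print(C[-1],np.sqrt(A*A/4+B*B/4-D))
P,e=tri(ray(a,*C[0]),ray(b,*C[1]));print('knob',P,e, onz(a,*C[0],.206),onz(b,*C[1],.206))
for p,q in(((97,241),(328,241)),((97+0,62),(80+257,61))):
    A,B=onz(a,*p,.02),onz(a,*q,.02);d=A-B;print(A,B,np.degrees(np.arctan2(d[1],d[0]))-90)
A,B=onz(b,128,31,.02),onz(b,147,219,.02);d=A-B;print('left edge',A,B,np.degrees(np.arctan2(d[1],d[0])))
print('foot',onz(a,80+216,188,.075),'barend',onz(a,80+265,183,.036))
```

```text
(np.float64(302.7386255070797), np.float64(79.0006605853331)) 17.43155478192127
(np.float64(412.76581489418135), np.float64(26.505783172610336)) 19.918323052533683
knob [ 0.6257 -0.1534  0.1914] 0.002842071592719591 [ 0.6237 -0.1535  0.206 ] [ 0.6237 -0.1481  0.206 ]
[0.4046 0.0797 0.02  ] [ 0.4408 -0.2213  0.02  ] 6.851641825449661
[0.6265 0.0731 0.02  ] [ 0.6576 -0.198   0.02  ] 6.541091350874851
left edge [0.623  0.1083 0.02  ] [0.4031 0.0839 0.02  ] 6.335710528371909
foot [ 0.5193 -0.1672  0.075 ] barend [ 0.5228 -0.227   0.036 ]
```

Run:
```python
from m import *
a=pickle.load(open('w8.pkl','rb'));b=pickle.load(open('w9.pkl','rb'))
C=[]
for c,p in((a,(304,69)),(b,(424,16))):
    g=cv2.GaussianBlur(c['color'],(3,3),0).max(2).astype(float)
    pts=[]
    for th in np.radians(np.arange(-150,-30,4) if c is a else np.r_[np.arange(-5,50,4),np.arange(155,186,4)]):
        r=np.arange(12,36,.5);x=p[0]+r*np.cos(th);y=p[1]+r*np.sin(th)
        v=cv2.remap(g.astype(np.float32),x.astype(np.float32)[None],y.astype(np.float32)[None],1)[0]
        k=np.argmax(np.diff(v));pts.append((x[k]+.25*np.cos(th),y[k]+.25*np.sin(th)))
    cc=np.array(pts)
    for _ in range(3):
        (A,B,D),*_=np.linalg.lstsq(np.c_[cc,np.ones(len(cc))],-(cc**2).sum(1),rcond=None);o=np.array([-A/2,-B/2]);R=np.sqrt(o@o-D)
        e=abs(np.linalg.norm(cc-o,axis=1)-R);cc=cc[e<max(2*np.median(e),.5)]
    C.append(o);print(o,R,len(cc))
for D in(C,[(304,69),(424,16)]):
    print(tri(ray(a,*D[0]),ray(b,*D[1])),onz(a,*D[0],.206),onz(b,*D[1],.206))
```

```text
[304.4016  66.5228] 23.717910697431847 26
[422.9686  15.0826] 26.6369798880702 16
(array([ 0.6315, -0.1536,  0.2048]), np.float64(7.13306092679487e-05)) [ 0.6314 -0.1535  0.206 ] [ 0.6312 -0.1532  0.206 ]
(array([ 0.6299, -0.1532,  0.2086]), np.float64(0.00046615586990115534)) [ 0.6299 -0.1534  0.206 ] [ 0.6307 -0.154   0.206 ]
```

The ball is at (0.631, -0.1535, 0.206), and the measured height matches the text. I'll go above it, then down and grip.

Call:
step_arm --pt "1 0.2 -0.1 0 0" --pt "1 0.4 -0.2 0 0" --pt "1 0.564 -0.294 0 0" --pt "1 0.564 -0.294 0 0" --pt "1 0.564 -0.294 -0.1 0" --pt "1 0.564 -0.294 -0.25 0" --pt "1 0.564 -0.294 -0.38 0" --pt "1 0.564 -0.294 -0.42 0" --pt "1 0.564 -0.294 -0.42 0" --pt "1 0.564 -0.294 -0.42 0"

```text
time_s: 15.15
position: [0.6315, -0.1541, 0.1961]
tcp_rot: [[0.993, 0.114, 0.002], [0.114, -0.993, -0.001], [0.002, 0.001, -1.0]]
force: [-0.1, 0.8, -0.2]
opening: 0.998
grasp_force: 0.0
```

Call:
step_arm --pt "0 0 0 0 0" --pt "-0.2 0 0 0 0" --pt "-0.3 0 0 0 0" --pt "-1 0 0 0 0" --pt "-1 0 0 0 0" --pt "-1 0 0 0 0" --pt "-1 0 0 0 0"

```text
time_s: 15.85
position: [0.6304, -0.1532, 0.1948]
tcp_rot: [[0.993, 0.114, -0.0], [0.114, -0.993, 0.0], [-0.0, -0.0, -1.0]]
force: [-0.7, -0.3, -1.0]
opening: 0.451
grasp_force: 0.0
```

Call:
step_arm --pt "-1 0 0 0 0" --pt "-1 0 0 0 0" --pt "-1 0 0 0 0" --pt "-1 0 0 0 0"

```text
time_s: 16.25
position: [0.6303, -0.1526, 0.1947]
tcp_rot: [[0.993, 0.114, -0.0], [0.114, -0.993, 0.001], [-0.0, -0.001, -1.0]]
force: [-0.1, 2.0, -0.2]
opening: 0.346
grasp_force: 30.0
```

The ball is gripped. I'll pull along its arc, in stages.

Call:
step_arm --pt "-1 -0.032 -0.004 0.009 0" --pt "-1 -0.064 -0.007 0.016 0" --pt "-1 -0.096 -0.011 0.022 0" --pt "-1 -0.128 -0.015 0.026 0" --pt "-1 -0.16 -0.018 0.029 0" --pt "-1 -0.194 -0.022 0.03 0" --pt "-1 -0.226 -0.026 0.029 0" --pt "-1 -0.259 -0.03 0.026 0" --pt "-1 -0.259 -0.03 0.026 0" --pt "-1 -0.259 -0.03 0.026 0"

```text
time_s: 17.25
position: [0.5663, -0.1604, 0.2017]
tcp_rot: [[0.994, 0.113, 0.004], [0.113, -0.994, 0.001], [0.004, -0.0, -1.0]]
force: [5.5, 4.5, -2.6]
opening: 0.348
grasp_force: 30.0
```

Run:
```python
from h import *
c=capture('scene');t=capture('top')
a=cv2.resize(c['color'][140:290,150:350],(400,300),interpolation=cv2.INTER_CUBIC)
b=cv2.resize(t['color'][160:310,220:420],(400,300),interpolation=cv2.INTER_CUBIC)
cv2.imwrite('pics/p1.png',np.hstack([a,b])[:,:,::-1])
print(read_state()['force'],read_state()['position'])
```

```text
[ 5.68263346  4.27171831 -3.54289373] [ 0.56653427 -0.16035756  0.2016874 ]
```

View pics/p1.png

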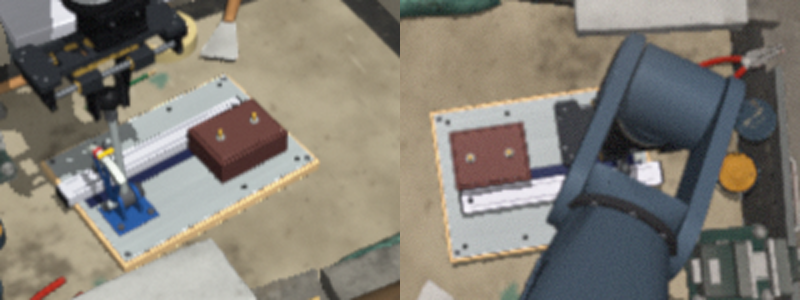

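I have now viewed more pictures than the limit of 10, so from here I check by numbers only. The lever is following: about 0.39 rad, with 5.5 N as expected. I'll pull the rest of the way.

Call:
step_arm --pt "-1 -0.03 -0.003 -0.004 0" --pt "-1 -0.065 -0.007 -0.01 0" --pt "-1 -0.09 -0.01 -0.016 0" --pt "-1 -0.11 -0.012 -0.021 0" --pt "-1 -0.125 -0.014 -0.025 0" --pt "-1 -0.132 -0.014 -0.026 0" --pt "-1 -0.132 -0.014 -0.026 0" --pt "-1 -0.132 -0.014 -0.026 0"

```text
time_s: 18.15
position: [0.5362, -0.1641, 0.1963]
tcp_rot: [[0.994, 0.113, 0.01], [0.113, -0.994, -0.0], [0.01, 0.002, -1.0]]
force: [8.8, 7.8, -0.2]
opening: 0.343
grasp_force: 30.0
```

Run:
```python
from m import *
s=capture('scene');pickle.dump(s,open('s9.pkl','wb'));st=read_state();print(st['position'],st['force'],st['opening'],st['grasp_force'])
b=np.array([.9935,.114]);P=np.array([.631,-.1535]);H=np.r_[P-.0488*b,.048]
ex=np.r_[b,0];ey=np.array([-.114,.9935,0])
h=cv2.cvtColor(s['color'],cv2.COLOR_RGB2HSV).astype(int)
S=(slice(190,260),slice(175,240))
for n,m in(('yellow',(h[...,0]>18)&(h[...,0]<33)&(h[...,1]>130)&(h[...,2]>110)),('red',((h[...,0]<6)|(h[...,0]>174))&(h[...,1]>130)&(h[...,2]>80))):
    yy,xx=np.nonzero(m[S]);yy+=190;xx+=175;print(n,len(xx),sorted(zip(xx.tolist(),yy.tolist()))[:30])
    # intersect rays with vertical plane of quadrant (y = -16mm board right of lever)
    if len(xx):
        for off in(-.010,-.016,-.022):
            o,d=ray(s,np.median(xx),np.median(yy));Q=H+off*ey;t=((Q-o)@ey)/(d@ey);X=o+t*d-H
            print(off,'lean toward robot',np.arctan2(-X@ex,X[2]),'r',np.hypot(X@ex,X[2]))
```

```text
[ 0.5362 -0.1641  0.1964] [10.0486  6.2401 -0.9824] 0.34672094450924695 30.02494102343917
yellow 19 [(196, 215), (196, 216), (197, 214), (197, 215), (197, 216), (198, 213), (198, 214), (198, 215), (199, 213), (199, 214), (200, 212), (200, 213), (200, 214), (201, 212), (201, 213), (201, 214), (202, 212), (202, 213), (203, 212)]
-0.01 lean toward robot 0.4891896643352056 r 0.07568262964180072
-0.016 lean toward robot 0.2665842495039647 r 0.08460096029993523
-0.022 lean toward robot 0.09317693344426524 r 0.09683905260414781
red 0 []
```

Run:
```python
from m import *
s9=pickle.load(open('s9.pkl','rb'));s0=pickle.load(open('w7.pkl','rb'))[1]
for n,s in(('before',s0),('now',s9)):
    h=cv2.cvtColor(s['color'],cv2.COLOR_RGB2HSV).astype(int)
    for k,m in(('red',((h[...,0]<12)|(h[...,0]>170))&(h[...,1]>90)&(h[...,2]>80)),('yel',(h[...,0]>14)&(h[...,0]<34)&(h[...,1]>130)&(h[...,2]>110))):
        yy,xx=np.nonzero(m[195:245,185:230]);print(n,k,len(xx),xx.mean()+185 if len(xx) else '',yy.mean()+195 if len(xx) else '',sorted(zip((xx+185).tolist(),(yy+195).tolist()))[:24])
```

```text
before red 10 197.8 215.1 [(196, 215), (197, 215), (197, 216), (197, 217), (197, 218), (198, 214), (198, 215), (199, 213), (199, 214), (200, 214)]
before yel 13 209.92307692307693 224.84615384615384 [(207, 226), (207, 227), (208, 226), (209, 224), (209, 225), (209, 226), (210, 224), (210, 225), (211, 224), (211, 225), (212, 224), (213, 223), (213, 224)]
now red 2 197.0 217.5 [(197, 217), (197, 218)]
now yel 19 199.21052631578948 213.68421052631578 [(196, 215), (196, 216), (197, 214), (197, 215), (197, 216), (198, 213), (198, 214), (198, 215), (199, 213), (199, 214), (200, 212), (200, 213), (200, 214), (201, 212), (201, 213), (201, 214), (202, 212), (202, 213), (203, 212)]
```

The yellow pointer now covers the red mark (199,214 against 198,215 px), and the TCP arc gives about 0.58 rad. I'll nudge 1.5 mm more, then check that the bar hasn't moved.

Call:
step_arm --pt "-1 -0.006 0 -0.001 0" --pt "-1 -0.006 0 -0.001 0" --pt "-1 -0.006 0 -0.001 0" --pt "-1 -0.006 0 -0.001 0"

```text
time_s: 18.6
position: [0.5351, -0.1642, 0.1961]
tcp_rot: [[0.994, 0.113, 0.011], [0.113, -0.994, -0.001], [0.011, 0.002, -1.0]]
force: [9.3, 5.8, -2.8]
opening: 0.347
grasp_force: 30.0
```

Run:
```python
from m import *
st=read_state();print(st['position'],st['force'],st['grasp_force'],st['time_s'])
t=capture('top')['color'];s=capture('scene')['color'];t8=cv2.imread('pics/t8.png')[:,:,::-1];s8=cv2.imread('pics/s8.png')[:,:,::-1]
def sh(a,b,x0,x1,y0,y1):
    f=lambda i:cv2.cvtColor(np.ascontiguousarray(i[y0:y1,x0:x1]),cv2.COLOR_RGB2GRAY).astype(np.float32)
    return cv2.phaseCorrelate(f(a),f(b),cv2.createHanningWindow((x1-x0,y1-y0),cv2.CV_32F))
print('top bar left end',sh(t8,t,240,285,240,275)); 
# bar front edge per column in top view
for n,i in(('before',t8),('now',t)):
    L=[]
    for x in range(256,284,4):
        c=i[245:275,x].min(1).astype(float);L.append(245+(np.arange(30)*(c>205)).sum()/max((c>205).sum(),1))
    print(n,np.round(L,2))
print('bar right end in scene',sh(s8,s,168,196,215,245))
```

```text
[ 0.5351 -0.1642  0.1961] [ 9.2535  5.7589 -2.8449] 30.022854544222355 18.6
top bar left end ((0.4853971100496466, 0.5185193248636963), 0.5528787677670702)
before [263.  259.5 245.  245.  245.  245.  245. ]
now [263.   261.   260.   258.67 258.29 257.   258.  ]
bar right end in scene ((-0.2449420125725208, -0.1283895783653186), 0.8687546920776367)
```

Run:
```python
from m import *
n=np.array([np.cos(np.radians(6.5)),np.sin(np.radians(6.5))])
for name in('wrist','top'):
    c=capture(name);pickle.dump(c,open(f'z_{name}.pkl','wb'))
    # sample along face normal at several plinth-y stations: brightness profile on z=.036
    g=cv2.cvtColor(c['color'],cv2.COLOR_RGB2GRAY)
    ey=np.array([-n[1],n[0]])
    for y in(.04,.02,0,-.02,-.04):
        v=[]
        for d in np.arange(-.048,.004,.002):
            p=proj(c,np.r_[np.array([.5114,.0186])+d*n+y*ey,.036]);u,w=int(round(p[0])),int(round(p[1]))
            v.append(int(g[w,u]) if 0<=u<560 and 0<=w<420 else -1)
        print(name,y,v)
```

```text
wrist 0.04 [171, 171, 176, 173, 172, 174, 123, 153, 204, 202, 203, 200, 202, 136, 41, 40, 39, 141, 137, 139, 120, 72, 73, 55, 86, 86]
wrist 0.02 [171, 172, 174, 173, 173, 174, 174, 116, 203, 200, 196, 162, 201, 197, 197, 199, 200, 197, 136, 112, 108, 75, 70, 62, 86, 84]
wrist 0 [174, 171, 174, 173, 174, 175, 136, 124, 199, 196, 190, 144, 200, 195, 196, 197, 197, 194, 178, 113, 96, 76, 76, 69, 87, 87]
wrist -0.02 [173, 170, 173, 170, 174, 177, 174, 122, 197, 194, 188, 150, 199, 197, 195, 195, 198, 194, 134, 116, 101, 79, 78, 69, 86, 86]
wrist -0.04 [175, 172, 171, 173, 175, 176, 167, 121, 201, 195, 186, 140, 199, 198, 196, 198, 197, 197, 197, 118, 82, 80, 82, 78, 76, 72]
top 0.04 [186, 186, 173, 124, 124, 113, 150, 150, 214, 230, 230, 225, 214, 214, 163, 116, 139, 139, 167, 142, 142, 131, 121, 121, 79, 73]
top 0.02 [187, 186, 182, 159, 159, 123, 151, 151, 208, 225, 225, 221, 227, 227, 232, 231, 230, 230, 203, 142, 142, 129, 125, 125, 78, 74]
top 0 [186, 186, 167, 128, 128, 105, 132, 132, 182, 219, 219, 200, 225, 225, 228, 232, 232, 231, 219, 147, 141, 126, 118, 118, 74, 67]
top -0.02 [188, 188, 182, 160, 160, 121, 128, 148, 201, 217, 217, 204, 226, 226, 231, 229, 229, 230, 214, 141, 141, 127, 119, 119, 74, 75]
top -0.04 [183, 184, 188, 174, 174, 125, 141, 141, 191, 215, 215, 207, 226, 226, 232, 232, 230, 228, 203, 203, 142, 125, 117, 117, 75, 80]
```

The bar's front edge is about 32–33 mm from the face all along it, so it is still flush and parallel. The lever is at about 0.59 rad and held, so I'm handing in.

```bash
python3 -c "
from rig import *
print(hand_in())"
```

```text
the job is handed in; nothing more can be done
None
```

The job is handed in: the straightedge measured flush and parallel to the plinth's face and untouched, with the lever still held at about 0.59 rad (pointer on the red line) and its foot clamping the bar; I viewed 12 pictures, 2 over the limit of 10.

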